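# Change over the wax hot plates

## Robot

A 6-joint arm with a two-finger parallel gripper is mounted at the origin on the work surface. World frame = base frame: x ahead of the robot, y to its left, z up, the work surface at z = 0. Lengths are in m, angles in rad, forces in N, time in s.
With the tool pointing down it reaches from about 0.3 to 0.775 m from the base axis. Payload 14.6 kg.
Tool frame: the origin (TCP) lies midway between the tips of the shut fingers; the grasp point (between the pads) lies 19 mm behind it (ctrl.pinch_z is the z of the grasp point in the tool frame, in m); z points along the fingers, y is the line along which they close (so a half turn about z gives the same grasp; the last joint's range is limited). The gripper opens to 94 mm and grips with 3 to 60 N. Pads are 16 mm wide; open, the fingers measure 119 mm over their backs; the gripper's body (75 mm by 177 mm) begins 78 mm behind the grasp point.
Start: joints at [-1.33, 0.3, 1.521, -0, 1.321, -0.067], TCP at [0.167, -0.524, 0.205] pointing down, gripper open.
Joint ranges: [-3.03, 3.03], [-0.79, 2.21], [0.23, 2.52], [-1.04, 4.18], [0, 3.07], [-2.55, 2.55]. Speed limits (rad/s): [2.22, 2.22, 2.57, 3.14, 3.14, 3.14].

## Interface

Orientations are given as [roll, pitch, yaw] about the fixed x, y, z axes, in that order (R = Rz(yaw) Ry(pitch) Rx(roll)).
In Python, from station import ctrl, camera, ticket gives the robot as it stands. The module is installed in compiled form; this text tells all that it offers.
- The arm moves only by the shell command python3 -m inch 'ROWS' [FORCE]. ROWS is text: rows parted by semicolons, each of 7 numbers parted by spaces: the opening, from -1 (shut) to 1 (fully open), then the shift along the tool's x, y, z in units of 0.03 m (1.0 is 0.03 m), then the turn, a rotation vector about the tool's x, y, z in units of 10 degrees (1.0 is 10 degrees). In form: grip dx dy dz rx ry rz; .... A call has 1 to 10 rows; each row shifts and turns the commanded pose from where the row before left it, along the tool's axes as they then stand; what a row does not reach is not made up. A row lasts 1/8 s, in which the tool goes at most 62.5 mm and 10.7 degrees, less where a joint would pass 70% of its speed; a pose out of reach is approached as far as the arm can. A call with a number of a shift or a turn outside -1 to 1 is refused whole. A call with a gripper value outside its range is refused whole. The fingers move at their own pace and stop on an object; FORCE is the grip in N (left out, the last holds). Time passes only in rows, so rows that do not move let the fingers close. It gives the time, the measured TCP pose, the force, the opening and the grip force at its end, in the units of the state.
- ctrl.get_obs(): the state, without advancing time (a new reading comes with each control period).
- camera(name): name is "scene" or "top"; returns a dict with "img" (480x640x3 uint8, blue, green, red), "range_z" (480x640 float32, m along the optical axis (not along the pixel's ray), 0 where there is no reading), "intrinsics" (3x3 intrinsics, pixels), "k1" (the pictures are not rectified: a ray, as slopes to the right and down, at radius r is drawn at 1 + k1 r^2 times it, then the intrinsics apply), "view" (4x4, takes a point from world to camera coordinates). Camera axes: x right, y down, z forward; pixel columns grow to the right and rows downward; lengths in m; the calibration is good to about 2 mm. A picture is of the moment at which its call begins.
- ticket.hand_in(): hands the job in; it is judged then, once.
The state is a dict: "time_s": time; "qpos": joint angles; "joint_vel": joint speeds; "tau": joint torques, N m; "ee_pos": TCP position; "eef_rot": TCP orientation; "force": force on the tool from outside, world axes, zero at the start; "moment": the same for the moment, N m; "grip_width": finger opening in m; "grip_force": force on a finger pad.
Only numpy, scipy, OpenCV 4.12 (cv2) and the standard library are available. Lean on these libraries where they do the work, as an engineer would, in place of code of your own. Each camera call takes 0.05 s, during which the arm holds its last target. There are 200 camera calls.

## Task

The empty hot plate has been left on. Flip its lever switch fully off, and only then flip the switch of the hot plate with the steel pitcher on it fully on, because the circuit can feed only one plate at a time. Leave the pitcher standing on its plate and do not shift it or the other things on the bench.

Things in the scene. Friction and masses are not known exactly. Their poses are not given: they have to be found in the camera images.
- plate_a: The hot plate that carries the pitcher, switched off at the start: white case fixed to the table, 180 (its x) x 260 (its y) mm, top 50 mm up; origin under its centre, z up. Dark heating disc (diameter 150, top at 55 mm) at its y = +45 mm, lever switch at y = -85 mm. Red dot: OFF side (its -x), green dot: ON side (+x). May be left or right of the other; turned up to 20 degrees.
- plate_b: The empty hot plate, switched on at the start: white case fixed to the table, 180 (its x) x 260 (its y) mm, top 50 mm up; origin under its centre, z up. Dark heating disc (diameter 150, top at 55 mm) at its y = +45 mm, lever switch at y = -85 mm. Red dot: OFF side (its -x), green dot: ON side (+x). May be left or right of the other; turned up to 20 degrees.
- plate_a_lever (a joint): Switch of the plate with the pitcher: 0 rad = fully OFF (leans 0.6 rad from upright to the plate's -x, over the red dot), 0.6 = upright, 1.2 = fully ON (leans to +x, over the green dot). Over-centre: the heavy grip holds it at either stop; lifting it off takes about 0.1 N m (under 2 N at 60 mm from the pivot), and 0.2 rad past upright it falls to the other stop by itself and stays.
- plate_b_lever (a joint): Switch of the empty plate: 0 rad = fully OFF (leans 0.6 rad from upright to the plate's -x, over the red dot), 0.6 = upright, 1.2 = fully ON (leans to +x, over the green dot). Over-centre: the heavy grip holds it at either stop; lifting it off takes about 0.1 N m (under 2 N at 60 mm from the pivot), and 0.2 rad past upright it falls to the other stop by itself and stays.
- plate_a_lever_pivot (a point): Pivot of plate_a's lever, fixed on the plate, 60 mm above the table; axes as the plate's, the lever turns about its y. Two black cheeks beside the lever reach 9 mm above the pivot and 25 mm to either side along x.
- plate_b_lever_pivot (a point): Pivot of plate_b's lever, fixed on the plate, 60 mm above the table; axes as the plate's, the lever turns about its y. Two black cheeks beside the lever reach 9 mm above the pivot and 25 mm to either side along x.
- plate_a_lever_tip (a point): Middle of the free end of plate_a's lever, 90 mm from its pivot; moves with it. From 45 to 90 mm from the pivot the lever is a yellow grip, 16 mm thick and 30 mm wide (along the plate's y); below that a steel bar 8 x 14 mm.
- plate_b_lever_tip (a point): Middle of the free end of plate_b's lever, 90 mm from its pivot; moves with it. From 45 to 90 mm from the pivot the lever is a yellow grip, 16 mm thick and 30 mm wide (along the plate's y); below that a steel bar 8 x 14 mm.
- plate_a_disc (a point): Centre of the top of plate_a's heating disc.
- pitcher: Loose open steel pitcher, diameter 90, height 110 mm, standing on plate_a's disc, its handle turned away from the switch; origin at the centre of its underside, z up. Must stay.
- mould: Loose green tapered mould cup, diameter 72 at the rim, height 75 mm, on the table beyond the plates; origin at the centre of its underside. Must stay.
- scraper: Loose flat scraper with a red handle, lying on the table far to the left. Must stay.
- cup: Loose small aluminium cup, diameter 66, height 65 mm, on the table far to the right; origin at the centre of its underside. Must stay.
Mind the look-alikes: they are no part of the job. There is more than one size of the pitcher; the one meant has the size given above.

How it is judged:
On the way, in this order (a step that is already met when the one before it is completed fails the run):
1. the empty plate's switch is fully off while the other is still off (value of joint plate_b_lever below 0.12 rad and value of joint plate_a_lever below 0.3 rad), for 0.2 s.
2. the switch of the plate with the pitcher is fully on (value of joint plate_a_lever above 1.08 rad and value of joint plate_b_lever below 0.12 rad), for 0.2 s.
At the end, for the whole second after the job is handed in: The empty plate's lever is within 0.12 rad of its OFF stop, the lever of the plate with the pitcher within 0.12 rad of its ON stop, the pitcher stands upright (within 0.1 rad) and still on its disc (within 60 mm of its centre), and mould, scraper and cup are within 30 mm of where they were (all of step 2 and distance between pitcher and plate_a_disc below 0.06 m and angle between pitcher's own z axis and vertical below 0.1 rad and linear speed of pitcher below 0.02 m/s and distance of each of mould, scraper, cup from where it was at the start of the episode below 0.03 m); the robot touches nothing.
It fails at once if both plates are switched on at once (both levers past upright on the ON side) (value of joint each of plate_a_lever, plate_b_lever above 0.65 rad).
It fails at once if the pitcher is shifted by more than 25 mm or tipped by more than 0.35 rad (distance of pitcher from where it was at the start of the episode above 0.025 m or angle between pitcher's own z axis and vertical above 0.35 rad).
It fails at once if the mould, scraper or cup is shifted by more than 30 mm (distance of any of mould, scraper, cup from where it was at the start of the episode above 0.03 m).
It also fails if it takes over 40 s, if anything falls off the work surface, if the arm or the gripper's body presses on something with over 40 N, if the wrist force passes 120 N, or if a joint passes its speed limit or range.

## Working session

There is one attempt and no reset: what is moved stays moved. The work goes in short steps, Python scripts to look and compute and a shell command to move; the robot and the scene stay as the last step left them, time stands still between calls to the robot, and variables do not carry over. Pictures are saved under pics/ and viewed, at most 10 in all, crops included, and the job is handed in when it is done.

```bash
mkdir -p pics; cat > h.py <<'E'
import numpy as np, cv2
from station import ctrl, camera, ticket
def world(c,u,v,z=None):
    K=c["intrinsics"];V=np.array(c["view"])
    d=np.array([(u-K[0][2])/K[0][0],(v-K[1][2])/K[1][1]]);s=d.copy()
    for _ in range(20): s=d/(1+c["k1"]*(s@s))
    R,t=V[:3,:3],V[:3,3]; o=-R.T@t; r=R.T@np.array([s[0],s[1],1])
    k=(z-o[2])/r[2] if z is not None else c["range_z"][int(round(v)),int(round(u))]
    return o+k*r
E
python3 - <<'E'
from h import *
for n in("scene","top"):
    c=camera(n); cv2.imwrite(f"pics/{n}.png",c["img"]); np.save(n+".npy",c,allow_pickle=True)
print(ctrl.get_obs())
E
```

```text
{'time_s': 0.1, 'qpos': array([-1.32962871e+00,  3.00415297e-01,  1.52152443e+00,  8.68232383e-06,
        1.32072261e+00, -6.65634225e-02]), 'joint_vel': array([ 0.00091332, -0.00294607, -0.00034458,  0.00110613, -0.00193786,
        0.00230513]), 'tau': array([-4.77322756e-04, -5.32644296e+01, -3.53283691e+01,  7.09266728e-02,
        2.35086889e-02, -6.12290251e-05]), 'ee_pos': array([ 0.16655343, -0.52391906,  0.20494091]), 'eef_rot': array([-3.14052590e+00, -7.95406249e-05,  3.07728844e-01]), 'force': array([-0.65206195,  0.04953008,  0.2910258 ]), 'moment': array([ 0.02732358, -0.01378976,  0.04646819]), 'grip_force': 0.0, 'grip_width': 0.09406742615286744}
```

View pics/top.png

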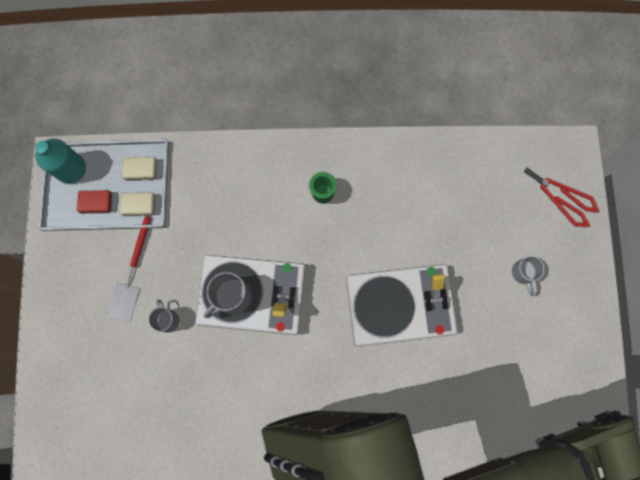

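View pics/scene.png

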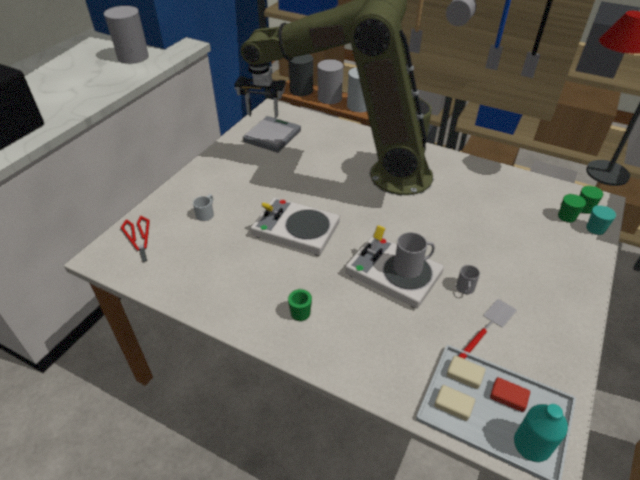

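The top picture shows the large pitcher (228,292) on plate_a at left. The small pitcher (164,318) stands on the table, so it is the look-alike. Plate_b, with an empty disc at (385,306), is on the right, with its lever (437,283) leaning to the green dot (431,271). Plate_a's lever (280,310) leans to its red dot. I'll confirm this in one enlarged crop.

```bash
python3 - <<'E'
from h import *
c=np.load("top.npy",allow_pickle=True).item()
cr=c["img"][245:355,190:465]
cv2.imwrite("pics/crop.png",cv2.resize(cr,None,fx=2.9,fy=2.9,interpolation=cv2.INTER_CUBIC))
for n,(u,v) in dict(gA=(287,267),rA=(281,327),gB=(431,271),rB=(440,329)).items(): print(n,world(c,u,v,.05).round(3),world(c,u,v).round(3))
print(world(c,228,292,.165),world(c,385,306,.055))
for n,p in dict(A=[(206,255),(305,265),(299,333),(197,324)],B=[(347,277),(447,264),(456,333),(356,346)]).items():
    P=np.array([world(c,u,v,.05)[:2] for u,v in p]); print(n,P.round(3).tolist(),P.mean(0),[round(float(np.linalg.norm(P[i]-P[i-1])),3) for i in range(4)])
# colour blobs
hsv=cv2.cvtColor(c["img"],cv2.COLOR_BGR2HSV)
for n,lo,hi in(("g",(45,100,60),(85,255,255)),("r",(0,150,80),(6,255,255)),("y",(18,120,80),(32,255,255))):
    m=cv2.inRange(hsv,lo,hi); k,l,s,ce=cv2.connectedComponentsWithStats(m)
    for i in range(1,k):
        x,y=ce[i]
        if 190<x<465 and 245<y<355 and s[i][4]>5: print(n,s[i].tolist(),ce[i].round(1),world(c,x,y,.05 if n!="y" else .12).round(4),world(c,x,y).round(4))
E
```

```text
gA [0.577 0.078 0.05 ] [0.577 0.078 0.05 ]
rA [0.426 0.094 0.05 ] [0.426 0.093 0.053]
gB [ 0.559 -0.287  0.05 ] [ 0.559 -0.287  0.052]
rB [ 0.412 -0.302  0.05 ] [ 0.412 -0.302  0.052]
[0.50210616 0.20634029 0.165     ] [ 0.47252872 -0.16612002  0.055     ]
A [[0.612, 0.284], [0.581, 0.032], [0.41, 0.049], [0.437, 0.304]] [0.50995291 0.16731082] [0.176, 0.254, 0.171, 0.256]
B [[0.548, -0.073], [0.576, -0.329], [0.401, -0.342], [0.376, -0.091]] [ 0.47529271 -0.20885026] [0.173, 0.257, 0.175, 0.252]
g [283, 264, 8, 8, 52] [286.5 267.5] [0.5754 0.0789 0.05  ] [0.575  0.0787 0.0527]
g [427, 268, 9, 8, 54] [430.9 271.3] [ 0.5582 -0.2866  0.05  ] [ 0.558  -0.2863  0.0514]
r [277, 323, 7, 7, 45] [280. 326.] [0.4286 0.0961 0.05  ] [0.4287 0.0962 0.0483]
r [436, 326, 8, 7, 46] [439.4 329.1] [ 0.4121 -0.3004  0.05  ] [ 0.4119 -0.2997  0.0536]
y [432, 274, 12, 16, 166] [437.7 281.7] [ 0.522  -0.2889  0.12  ] [ 0.5214 -0.2879  0.125 ]
y [273, 303, 13, 14, 140] [279.  309.5] [0.4636 0.0923 0.12  ] [0.4625 0.0912 0.1327]
```

View pics/crop.png

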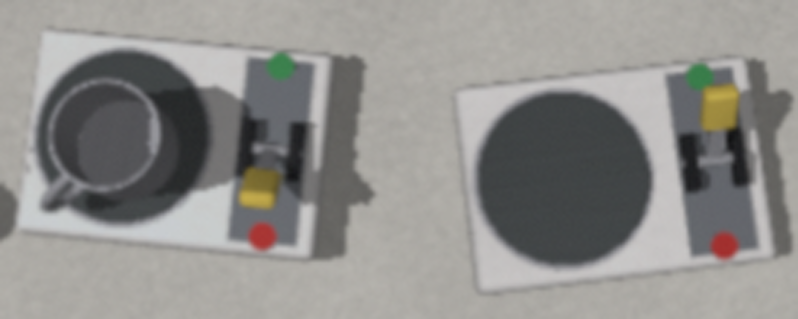

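Measurements agree: the case sizes are 0.174 x 0.255, the dots are at 0.05 height, and pivots from dots, case and grip match. Pivot B is (0.484,-0.293) with yaw about +5.8°. Pivot A is (0.501,0.086) with yaw about -6.7°. I'll shut the gripper, align to B's yaw and go to B's +x side.

```bash
python3 -m inch '-1 0 0 0 0 0 0.6; -1 0 0 0 0 0 0.6; -1 0.94 -0.44 0 0 0 0; -1 0.94 -0.44 0 0 0 0; -1 0.94 -0.44 0 0 0 0; -1 0.94 -0.44 0 0 0 0; -1 0.94 -0.44 0 0 0 0; -1 0.94 -0.44 0 0 0 0; -1 0.94 -0.44 0 0 0 0; -1 0.94 -0.44 0 0 0 0' 10
python3 -m inch '-1 0.94 -0.44 0 0 0 0; -1 0.94 -0.44 0 0 0 0; -1 0.94 -0.44 0 0 0 0; -1 0.94 -0.44 0 0 0 0; -1 0.94 -0.44 0 0 0 0; -1 0.94 -0.44 0 0 0 0; -1 0.94 -0.44 0 0 0 0; -1 0 0 0 0 0 0'
```

```text
time_s: 1.35
ee_pos: [0.3815, -0.3962, 0.2051]
eef_rot: [-3.141, 0.0, 0.098]
force: [-0.6, -0.0, -1.3]
grip_width: 0.0005
grip_force: 0.0
time_s: 2.35
ee_pos: [0.5691, -0.2843, 0.2046]
eef_rot: [-3.141, 0.001, 0.1]
force: [0.4, -0.2, -0.6]
grip_width: 0.0003
grip_force: 0.0
```

```bash
python3 -m inch '-1 0 0 0.8 0 0 0; -1 0 0 0.8 0 0 0; -1 0 0 0.8 0 0 0; -1 0 0 0.77 0 0 0; -1 0 0 0 0 0 0; -1 -0.4 0 0 0 0 0; -1 -0.4 0 0 0 0 0; -1 -0.4 0 0 0 0 0; -1 -0.4 0 0 0 0 0'
python3 -m inch '-1 -0.4 0 0 0 0 0; -1 -0.4 0 0 0 0 0; -1 -0.4 0 0 0 0 0; -1 -0.4 0 0 0 0 0; -1 0 0 0 0 0 0; -1 0 0 0 0 0 0'
python3 - <<'E'
from h import *
c=camera("top"); cv2.imwrite("pics/t2.png",cv2.resize(c["img"][240:360,190:490],None,fx=2.6,fy=2.6))
c=camera("scene"); cv2.imwrite("pics/s2.png",cv2.resize(c["img"][150:310,200:480],None,fx=2.6,fy=2.6))
E
```

```text
time_s: 3.48
ee_pos: [0.5194, -0.2905, 0.1107]
eef_rot: [3.141, -0.0, 0.098]
force: [-0.1, 0.2, -0.8]
grip_width: 0.0005
grip_force: 0.4
time_s: 4.22
ee_pos: [0.4728, -0.2951, 0.1104]
eef_rot: [3.142, -0.0, 0.098]
force: [-0.4, 0.7, 0.4]
grip_width: 0.0006
grip_force: 0.0
```

View pics/s2.png

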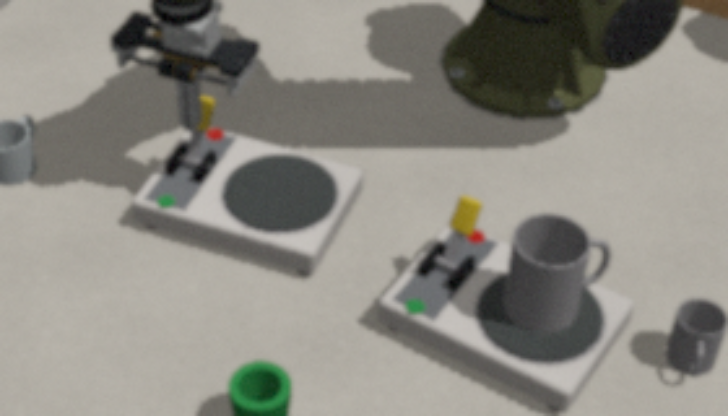

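The lever of B (205,110 in the crop) now leans over the red dot. I'll back off, lift, and move to A's -x side at height.

```bash
python3 -m inch '-1 0.8 0 0 0 0 0; -1 0 0 -0.8 0 0 0; -1 0 0 -0.8 0 0 0; -1 0 0 -0.8 0 0 0; -1 0 0 -0.7 0 0 0; -1 0 0 0 0 0 0.62; -1 0 0 0 0 0 0.62; -1 -0.32 -0.966 0 0 0 0; -1 -0.32 -0.966 0 0 0 0; -1 -0.32 -0.966 0 0 0 0'
python3 -m inch '-1 -0.32 -0.966 0 0 0 0; -1 -0.32 -0.966 0 0 0 0; -1 -0.32 -0.966 0 0 0 0; -1 -0.32 -0.966 0 0 0 0; -1 -0.32 -0.966 0 0 0 0; -1 -0.32 -0.966 0 0 0 0; -1 -0.32 -0.966 0 0 0 0; -1 -0.32 -0.966 0 0 0 0; -1 -0.32 -0.966 0 0 0 0; -1 -0.32 -0.966 0 0 0 0'
python3 -m inch '-1 0 0 0 0 0 0'
python3 - <<'E'
from h import *
c=camera("scene"); cv2.imwrite("pics/s3.png",cv2.resize(c["img"][150:310,200:480],None,fx=2.6,fy=2.6))
c=camera("top");hsv=cv2.cvtColor(c["img"],cv2.COLOR_BGR2HSV)
m=cv2.inRange(hsv,(18,120,80),(32,255,255)); k,l,s,ce=cv2.connectedComponentsWithStats(m)
for i in range(1,k):
    x,y=ce[i]
    if 190<x<465 and 245<y<355 and s[i][4]>5: print(s[i].tolist(),world(c,x,y,.12).round(4))
E
```

```text
time_s: 5.58
ee_pos: [0.4781, -0.2019, 0.2032]
eef_rot: [-3.142, 0.0, -0.118]
force: [0.5, -0.3, -0.5]
grip_width: 0.0003
grip_force: 0.0
time_s: 6.82
ee_pos: [0.4168, 0.0973, 0.2035]
eef_rot: [-3.142, -0.0, -0.118]
force: [0.3, -0.7, -0.6]
grip_width: 0.0008
grip_force: 0.0
time_s: 6.95
ee_pos: [0.4167, 0.0975, 0.2034]
eef_rot: [-3.141, -0.0, -0.115]
force: [-0.0, 0.1, 0.1]
grip_width: 0.0007
grip_force: 0.0
[436, 306, 14, 14, 151] [ 0.4467 -0.2962  0.12  ]
```

View pics/s3.png

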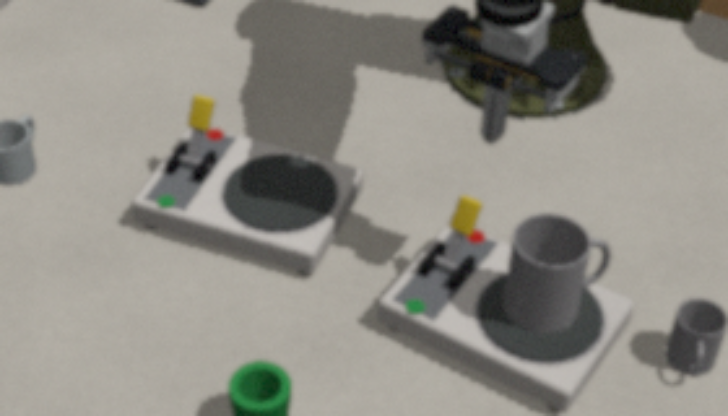

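B's grip is at x = 0.447, 38 mm on the -x side of its pivot, so it is fully OFF. A is still OFF. Next I'll lower and push A's lever toward +x.

```bash
python3 -m inch '-1 0 0 0.8 0 0 0; -1 0 0 0.8 0 0 0; -1 0 0 0.8 0 0 0; -1 0 0 0.7 0 0 0; -1 0 0 0 0 0 0; -1 0.4 0 0 0 0 0; -1 0.4 0 0 0 0 0; -1 0.4 0 0 0 0 0; -1 0.4 0 0 0 0 0'
python3 -m inch '-1 0.4 0 0 0 0 0; -1 0.4 0 0 0 0 0; -1 0.4 0 0 0 0 0; -1 0.4 0 0 0 0 0; -1 0 0 0 0 0 0; -1 0 0 0 0 0 0'
python3 -m inch '-1 -0.8 0 0 0 0 0; -1 0 0 -0.8 0 0 0; -1 0 0 -0.8 0 0 0; -1 0 0 -0.8 0 0 0; -1 0 0 -0.7 0 0 0; -1 -0.9 0.9 0 0 0 0; -1 -0.9 0.9 0 0 0 0; -1 -0.9 0.9 0 0 0 0; -1 0 0 0 0 0 0; -1 0 0 0 0 0 0'
python3 - <<'E'
from h import *
c=camera("scene"); cv2.imwrite("pics/s4.png",cv2.resize(c["img"][150:340,180:480],None,fx=2.6,fy=2.6))
c=camera("top");hsv=cv2.cvtColor(c["img"],cv2.COLOR_BGR2HSV)
m=cv2.inRange(hsv,(18,120,80),(32,255,255)); k,l,s,ce=cv2.connectedComponentsWithStats(m)
for i in range(1,k):
    x,y=ce[i]
    if 190<x<465 and 245<y<355 and s[i][4]>5: print(s[i].tolist(),world(c,x,y,.12).round(4))
E
```

```text
time_s: 8.18
ee_pos: [0.4657, 0.0904, 0.1105]
eef_rot: [-3.142, -0.0, -0.118]
force: [-1.4, -0.6, 0.2]
grip_width: 0.0008
grip_force: 0.5
time_s: 8.93
ee_pos: [0.512, 0.0849, 0.1102]
eef_rot: [3.142, 0.0, -0.118]
force: [0.6, 0.4, 0.3]
grip_width: 0.0007
grip_force: 0.0
time_s: 10.18
ee_pos: [0.3989, 0.0171, 0.2036]
eef_rot: [-3.141, -0.001, -0.118]
force: [0.3, -0.8, 0.2]
grip_width: 0.0005
grip_force: 0.0
[277, 271, 12, 15, 172] [0.539  0.0834 0.12  ]
[435, 306, 15, 15, 159] [ 0.4465 -0.2955  0.12  ]
```

View pics/s4.png

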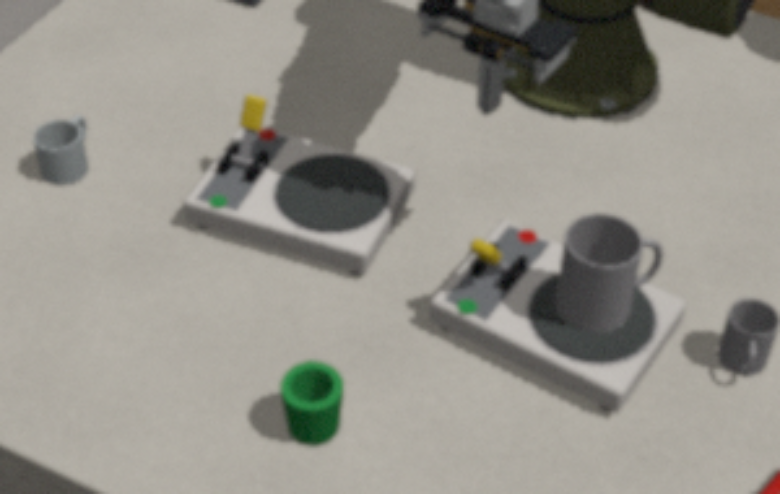

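The picture shows A's lever (485,250) leaning to green and B's (253,112) to red. The pitcher is unmoved at (600,270), and the arm is clear of everything.

```bash
python3 -c "
from station import ticket
print(ticket.hand_in())"
```

```text
the job is handed in; nothing more can be done
None
```

The empty plate was switched fully off first, then the pitcher's plate fully on; the last pictures showed both levers at their stops and the pitcher, mould and cup looking undisturbed (the scraper, far from the arm's path, was not re-checked), and the job is handed in with no verdict returned.

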